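# Lock the bench depth gauge at the bottom of a drilled hole

## Robot

A 7-joint arm with a two-finger parallel gripper is mounted at the origin on the work surface. World frame = base frame: x ahead of the robot, y to its left, z up, the work surface at z = 0. Lengths are in m, angles in rad, forces in N, time in s.
With the tool pointing down it reaches from about 0.425 to 1.025 m from the base axis. Payload 3.6 kg.
Tool frame: the origin (TCP) lies between the finger pads; the fingertips stand 17 mm ahead of it and the grasp point (between the pads) lies 2 mm behind it; z points along the fingers, y is the direction in which the jaws open and shut (so a half turn about z gives the same grasp; the last joint's range is limited). The gripper opens to 85 mm and grips with 20 to 120 N. Pads are 22 mm wide; open, the fingers measure 114 mm over their backs; the gripper's body (76 mm by 85 mm) begins 54 mm behind the grasp point. The pads swing forward as they close: fully open they stand 13 mm farther back than shut.
Start: joints at [1.246, 0.591, 0.048, 1.609, -0.033, 0.943, -0.034], TCP at [0.166, -0.706, 0.248] pointing down, gripper open.
Joint ranges: [-2.69, 2.69], [-0.47, 2.24], [-1.27, 1.36], [0.19, 2.51], [-1.53, 4.68], [0.08, 2.07], [-3.09, 3.09]. Speed limits (rad/s): [2.57, 2.57, 3.14, 3.14, 3.14, 3.14, 3.14].

## Interface

Orientations are given as a unit quaternion [w, x, y, z].
In Python, from plant import env gives the robot as it stands.
- The arm moves only by the tool step_arm, never from a script. Its argument "steps" is a list that holds one entry, the list of rows, each a list of 7 numbers: the shift along the world's x, y, z in mm, then the turn, a rotation vector about the world's x, y, z in rad, then the finger opening in mm, from 0 to 85.4. A call has 1 to 5 rows; each row is the pose to reach, as a shift and turn from the pose measured when the call began; what a row does not reach only later rows make up. A row lasts 1/12 s, in which the tool goes at most 41.7 mm and 7.16 degrees, less where a joint would pass 70% of its speed; a pose out of reach is approached as far as the arm can. A call with a gripper value outside its range is refused whole. The fingers move at their own pace and stop on an object; "force" is the grip in N (left out, the last holds). Time passes only in rows, so rows that repeat a pose let the fingers close. It gives the time, the measured TCP pose, the force and the opening at its end, in the units of the state.
- env.state(): the state, without advancing time (a new reading comes with each control period).
- env.read_camera(name): name is "side" or "top"; returns a dict with "frame" (384x512x3 uint8, blue, green, red), "fov_y" (degrees; the focal length in pixels is half the picture's height over the tangent of half this angle, whatever the lens; pixels are square), "cx", "cy" (the principal point, pixels), "rvec" (rotation vector, rad) and "tvec" (3), from world to camera coordinates, as OpenCV has them. Camera axes: x right, y down, z forward; pixel columns grow to the right and rows downward; lengths in m; the calibration is good to about 2 mm. A picture is of the moment at which its call begins. There is no depth.
- env.hand_in(): hands the job in, once; it reports no verdict.
Trained networks look in the newest picture that a camera, given by its name, has taken for a name from the list of things; names that differ only in an ending like _2 or _b are one class to them, and where a whole thing is asked for, a point or a joint stands for the part that bears it (a point fixed in the world has none). Each returns a list of dicts, best first, with "conf" (0 to 1); they miss things now and then, are a little off and sometimes report something else, mostly with a low value. They report only what shows in the picture. A call takes as long as a camera call. They do not tell look-alikes from the thing itself.
- env.spot_in(name, camera): "centre" ([x, y, z] in m, in world coordinates, good to about 4 mm: the middle of the surface that is visible of it).
- env.trace(name, camera): "pixels" (384x512 bool, what is visible of it).
- env.pinpoint(name, camera): "centre" ([x, y, z] in m, in world coordinates, good to about 4 mm: a listed point, or the origin of a listed thing).
The state is a dict: "t": time; "joint_positions": joint angles; "joint_vel": joint speeds; "joint_torque": joint torques, N m; "tool_pos": TCP position; "orientation": TCP orientation; "force": force on the tool from outside, world axes, zero at the start; "torque": the same for the moment, N m; "gripper_width": finger opening in m.
Only numpy, scipy, OpenCV 4.12 (cv2) and the standard library are available. Lean on these libraries where they do the work, as an engineer would, in place of code of your own. Each camera call takes 0.05 s, during which the arm holds its last target.

## Task

Take the depth of the hole drilled in the wooden block: with the T-handle of the bench depth gauge, push the sprung probe gently down until its tip rests on the bottom of the hole and, still holding it there with a light push, turn the handle clockwise (seen from above) all the way to its stop to lock the slide. Then let go, so that the gauge stays locked with its tip still touching the bottom; do not press hard enough to dent the wood, and leave the block and the other things on the bench where they are.

Things in the scene. Friction and masses are not known exactly. Their poses are not given: they have to be found in the camera images.
- handle (a point): centre of the gauge's T-handle: flat upright aluminium bar 56 mm long (its x), 16 mm thick (its y), 28 mm tall (z up), on top of the vertical probe rod. Grip it from above across the 16 mm. It sinks with the probe and turns with the lock. Probe fully up: 243 mm above the bench. The gauge's arm below it ends 144 mm above the bench, always at least 22 mm under the bar.
- lock (a joint): turn of the T-handle about the vertical, rad: 0 unlocked, 1.3 at the stop, growing clockwise seen from above. Friction 0.2 N m, rising to about 0.4 at the stop. From about 0.6 an inner shoe grips the guide sleeve and a light push no longer slides the probe; at 1.15 and above it is locked. It stays where it is left.
- probe_tip (a point): flat lower end of the probe, a vertical steel rod 10 mm in diameter ending in an 8 mm sprung contact tip that gives 1 mm per 5 N (from 0.5 N); z up. The probe slides only up and down, at most 62 mm, and does not turn. A spring lifts it with about 3 N, back to the top if let go unlocked. The handle's centre is 149 mm above it. Fully up, the tip is 12 mm above the block's top.
- probe: the sliding probe rod with its sprung tip and T-handle; origin at the centre of the unpressed tip's lower end, z up.
- work: loose wooden block 90 x 100 x 70 mm (x, y, z), 0.3 to 0.6 kg, lying on the gauge's base plate with its hole under the probe; origin at the centre of its underside. The wood dents when the probe presses on it with more than 15 N.
- hole_mouth (a point): centre of the mouth of the hole on the block's top face: vertical, 25 mm in diameter, with a flat bottom. Its depth is not known: somewhere from 15 to 45 mm, different each time; it has to be felt. z up.
- gauge: the fixed bench gauge: base plate 190 x 130 x 12 mm, a column 30 x 50 mm standing 87 mm behind the probe's axis (towards its own -x) and an arm with the guide sleeve (36 mm across) from 110 to 144 mm above the bench; origin on the bench under the probe's axis, z up.
- glue: white plastic bottle 54 mm in diameter, 150 mm tall, standing; origin at the centre of its underside. Leave alone.
- screwdriver: wooden-handled screwdriver about 200 mm long, lying on the bench along its own x axis; origin near its middle. Leave alone.
- offcut: wooden offcut 110 x 50 x 30 mm lying on the bench; origin at the centre of its underside. Leave alone.
Mind the look-alikes: they are no part of the job. Several things have the shape of the work; the one meant has the colours described above.

How it is judged:
On the way, in this order (a step that is already met when the one before it is completed fails the run):
1. the probe's tip rests on the bottom of the hole while the lock is still open (contact force between probe and work above 0.5 N and z of probe_tip in the frame of hole_mouth below -0.01 m and value of joint lock below 0.4 rad), for 0.2 s.
2. the handle is turned to its stop with the tip still touching the bottom (contact force between probe and work above 0.3 N and value of joint lock above 1.15 rad), for 0.2 s.
At the end, for the whole second after the job is handed in: The lock is turned to at least 1.15 rad (stop at 1.3), the released probe stands still inside the hole and still bears on its bottom with more than 0.3 N, and the block is within 10 mm of where it was (all of step 2 and z of probe_tip in the frame of hole_mouth below -0.01 m and linear speed of probe below 0.005 m/s and contact force between the fingers and probe below 0.1 N and distance of work from where it was at the start of the episode below 0.01 m); the robot touches nothing.
It fails at once if the probe presses on the block with more than 15 N (contact force between probe and work above 15 N).
It fails at once if the block is shifted by more than 10 mm (distance of work from where it was at the start of the episode above 0.01 m).
It fails at once if a bystander is moved by more than 20 mm (distance of any of glue, screwdriver, offcut from where it was at the start of the episode above 0.02 m).
It also fails if it takes over 67 s, if anything falls off the work surface, if the arm or the gripper's body presses on something with over 40 N, if the wrist force passes 120 N, or if a joint passes its speed limit or range.

## Working session

There is one attempt and no reset: what is moved stays moved. The work goes in short steps, Python scripts to look and compute and a tool call to move; the robot and the scene stay as the last step left them, time stands still between calls to the robot, and variables do not carry over. Pictures are saved under pics/ and viewed, and the job is handed in when it is done.

Besides the shell and the picture viewer there is one more tool, called after "Request:" by a JSON object that holds its "fn" and its "kwargs", one argument or row to a line. step_arm: Moves the arm, as the interface text tells. Its arguments: {"type":"object","properties":{"steps":{"type":"array","items":{"type":"array","items":{"type":"array","items":{"type":"number"}}}},"force":{"type":"number"}},"required":["steps"]}

```bash
mkdir -p pics; ls
cat > h.py <<'E'
import numpy as np, cv2
from plant import env
def cam(n,save=None):
    r=env.read_camera(n)
    if save: cv2.imwrite('pics/'+save,r['frame'])
    return r
E
python3 - <<'E'
from h import *
np.set_printoptions(precision=4,suppress=True)
for c in ['side','top']:
    r=cam(c,c+'0.png')
    for n in ['handle','work','hole_mouth','gauge','glue','screwdriver','offcut','probe_tip']:
        for f in ('pinpoint','spot_in'):
            try: print(c,n,f,[(np.round(d['centre'],4).tolist(),round(d['conf'],2)) for d in getattr(env,f)(n,c)][:4])
            except Exception as e: print(c,n,f,e)
s=env.state(); print(s)
E
```

```text
pics
side handle pinpoint [([0.5356, -0.0894, 0.2466], 0.58)]
side handle spot_in [([0.5315, -0.0959, 0.2485], 0.9), ([0.5231, -0.1186, 0.0785], 0.27)]
side work pinpoint [([0.6803, -0.2725, 0.0024], 0.87), ([0.5359, 0.1185, 0.0014], 0.75), ([0.5338, -0.0855, 0.0083], 0.62)]
side work spot_in [([0.6578, -0.2823, 0.0728], 0.86), ([0.5271, 0.0991, 0.0717], 0.66), ([0.5211, -0.1175, 0.0802], 0.55)]
side hole_mouth pinpoint [([0.532, -0.088, 0.0792], 0.88), ([0.5378, 0.1091, 0.0731], 0.74), ([0.6802, -0.2682, 0.0695], 0.6)]
side hole_mouth spot_in [([0.5293, 0.0962, 0.0684], 0.96), ([0.6561, -0.2808, 0.0709], 0.96), ([0.5172, -0.1197, 0.0751], 0.76), ([0.5083, 0.331, 0.0712], 0.5)]
side gauge pinpoint [([0.5363, -0.0901, 0.0011], 0.93)]
side gauge spot_in [([0.4899, -0.0908, 0.0637], 0.78)]
side glue pinpoint [([0.5127, 0.3498, -0.0024], 0.79)]
side glue spot_in [([0.5328, -0.092, 0.2542], 0.61), ([0.5108, 0.3291, 0.075], 0.56)]
side screwdriver pinpoint [([0.7053, 0.0217, 0.0003], 0.69)]
side screwdriver spot_in [([0.7303, -0.0122, 0.0191], 0.58), ([0.5092, 0.3293, 0.0728], 0.48)]
side 
[... 1180 characters left out ...]
.0214], 0.82)]
top offcut pinpoint [([0.5119, -0.3469, -0.0044], 0.85)]
top offcut spot_in [([0.5088, -0.3439, 0.0305], 0.57)]
top probe_tip pinpoint []
top probe_tip spot_in []
{'t': 1.7, 'joint_positions': array([ 1.2465,  0.5912,  0.0484,  1.6085, -0.0333,  0.9427, -0.0337]), 'joint_vel': array([-0.0003, -0.0006,  0.0024,  0.0005,  0.    ,  0.0002,  0.0004]), 'joint_torque': array([  0.0006, -54.8628,   1.5463, -19.8529,   0.0093,   0.0016,
         0.    ]), 'tool_pos': array([ 0.1659, -0.7058,  0.2483]), 'orientation': array([-0.    ,  0.9933,  0.1152, -0.    ]), 'force': array([1.2952, 0.4414, 0.2826]), 'torque': array([-0.0073,  0.0072, -0.0013]), 'gripper_width': 0.08515043450875705}
```

View pics/side0.png

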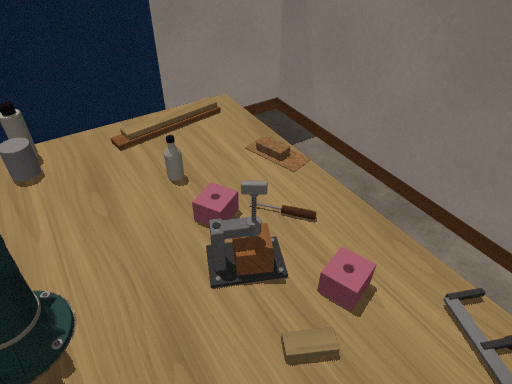

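View pics/top0.png

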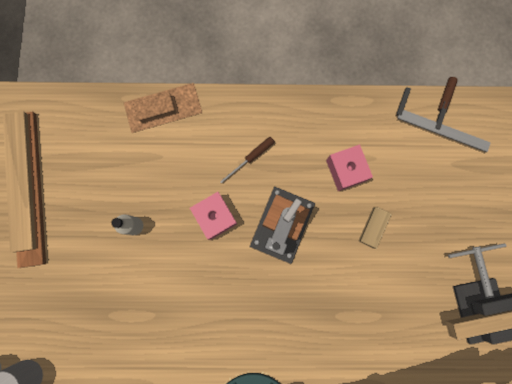

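Run:
```python
from h import *
for c in ['side','top']:
    r=cam(c); 
    f=192/np.tan(np.radians(r['fov_y']/2)); K=np.array([[f,0,r['cx']],[0,f,r['cy']],[0,0,1]])
    uv=cv2.projectPoints(np.array([[.535,-.0895,.243],[.535,-.0895,.257],[.535,-.0895,.082],[.535,-.0895,.094]]),r['rvec'],r['tvec'],K,None)[0][:,0]
    print(c,uv.round(1).tolist(), r['tvec'],r['rvec'],f)
    m=env.trace('handle',c)
    for d in m[:2]:
        ys,xs=np.nonzero(d['pixels']); print(d['conf'],len(xs),xs.min(),xs.max(),ys.min(),ys.max(), cv2.minAreaRect(np.stack([xs,ys],1).astype(np.float32)))
    u,v=uv[0]; u=int(u);v=int(v)
    cr=r['frame'][max(0,v-60):v+100,max(0,u-80):u+80]
    cv2.imwrite('pics/crop_%s.png'%c,cv2.resize(cr,None,fx=3.6,fy=3.6,interpolation=cv2.INTER_CUBIC))
```

```text
side [[252.7, 188.0], [252.8, 182.9], [252.1, 239.6], [252.1, 236.1]] [-0.49951099  0.3080566   0.8056054 ] [ 2.19835868 -0.63049319  0.30366882] 378.79520239261876
0.69 355 241 266 181 196 ((253.5, 188.5), (15.0, 25.0), 90.0)
top [[291.7, 210.8], [292.2, 210.2], [286.4, 216.4], [286.8, 216.1]] [-0.02744996  0.60907897  1.06284691] [ 2.15964022 -2.14401221  0.16973452] 391.3881992429933
```

View pics/crop_side.png

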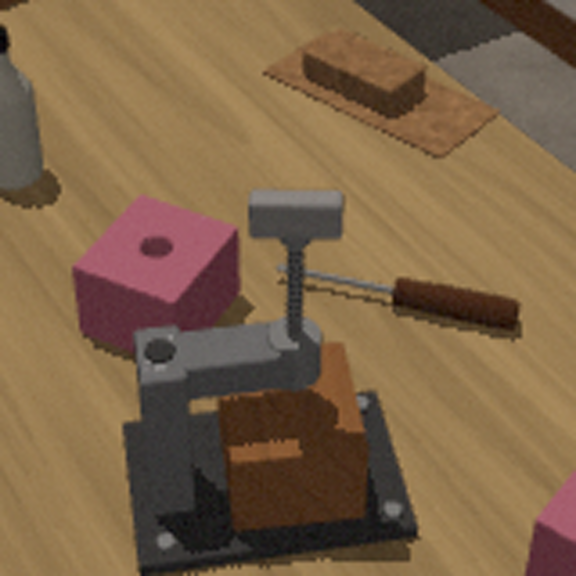

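View pics/crop_top.png

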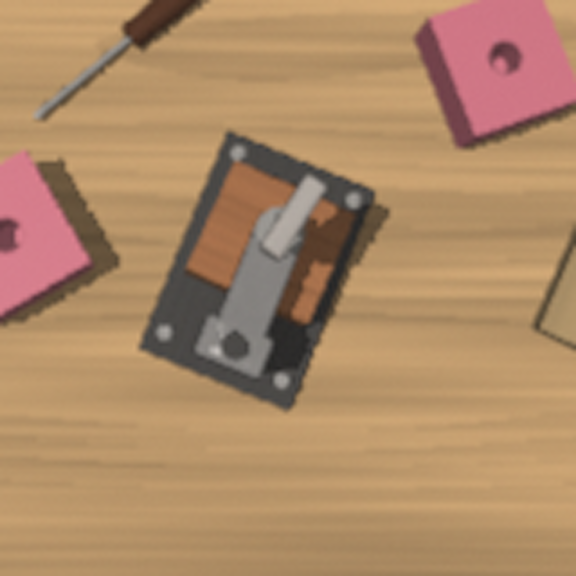

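The target is the orange-brown block under the gauge, at top pixel (286,217) and side pixel (252,245). The possible confusions are the pink cubes at top (213,215)/(350,168) and side (216,204)/(347,278). The handle is at side (254,188) and top (292,211). Next I'll measure its yaw and centre.

```bash
cat >> h.py <<'E'
def KK(r):
    f=192/np.tan(np.radians(r['fov_y']/2)); return np.array([[f,0,r['cx']],[0,f,r['cy']],[0,0,1]])
def toplane(r,uv,z):
    R=cv2.Rodrigues(np.array(r['rvec']))[0]; t=np.array(r['tvec']).ravel(); C=-R.T@t
    d=(R.T@np.linalg.inv(KK(r))@np.c_[uv,np.ones(len(uv))].T).T
    return C+d*((z-C[2])/d[:,2])[:,None]
def proj(r,P): return cv2.projectPoints(np.array(P,float),np.array(r['rvec']),np.array(r['tvec']),KK(r),None)[0][:,0]
def box(c,yaw,L=.028,W=.008,H=.014):
    a=np.array([np.cos(yaw),np.sin(yaw),0]);b=np.array([-a[1],a[0],0])
    return np.array([np.array(c)+s*L*a+q*W*b+k*H*np.array([0,0,1]) for s in(-1,1) for q in(-1,1) for k in(-1,1)])
E
python3 - <<'E'
from h import *
c=env.read_camera('top'); 
for d in env.trace('handle','top')[:2]:
    ys,xs=np.nonzero(d['pixels']);print(d['conf'],len(xs),xs.min(),xs.max(),ys.min(),ys.max())
g=c['frame'][190:235,270:320].astype(int)
b=g.mean(2); sat=g.max(2)-g.min(2)
m=((sat<30)&(b>135)).astype(np.uint8)
n,lab,st,ce=cv2.connectedComponentsWithStats(m); print(st)
k=1+np.argmax(st[1:,4]); ys,xs=np.nonzero(lab==k)
P=toplane(c,np.c_[xs+270,ys+190].astype(float),.257)[:,:2]
print(P.mean(0), cv2.minAreaRect(P.astype(np.float32)*1000))
w,v=np.linalg.eigh(np.cov(P.T)); print(np.degrees(np.arctan2(v[1,1],v[0,1])), np.sqrt(w*12))
ov=cv2.resize(c['frame'][180:245,260:325],None,fx=9,fy=9,interpolation=cv2.INTER_NEAREST)
yaw=np.arctan2(v[1,1],v[0,1])
for ctr,col in (((.535,-.0895,.243),(0,255,0)),((*P.mean(0),.243),(255,0,0))):
    u=proj(c,box(ctr,yaw))
    h=cv2.convexHull(((u+.5-[260,180])*9).astype(np.int32)); cv2.polylines(ov,[h],True,col,1)
cv2.imwrite('pics/ov1.png',ov)
c=env.read_camera('side');ov2=cv2.resize(c['frame'][165:225,215:290],None,fx=8,fy=8,interpolation=cv2.INTER_NEAREST)
for ctr,col in (((.535,-.0895,.243),(0,255,0)),((*P.mean(0),.243),(255,0,0))):
    u=proj(c,box(ctr,yaw))
    h=cv2.convexHull(((u+.5-[215,165])*8).astype(np.int32)); cv2.polylines(ov2,[h],True,col,1)
cv2.imwrite('pics/ov2.png',ov2)
E
```

```text
0.61 159 284 300 199 221
[[   0    0   50   45 2062]
 [   6    1    2    3    6]
 [  12    9   19   22  176]
 [  38   14    2    3    6]]
[ 0.53538904 -0.08573166] ((539.2562866210938, -85.155029296875), (23.703643798828125, 52.75861358642578), 57.46877670288086)
139.53074220670732 [0.01972754 0.05264025]
```

View pics/ov1.png

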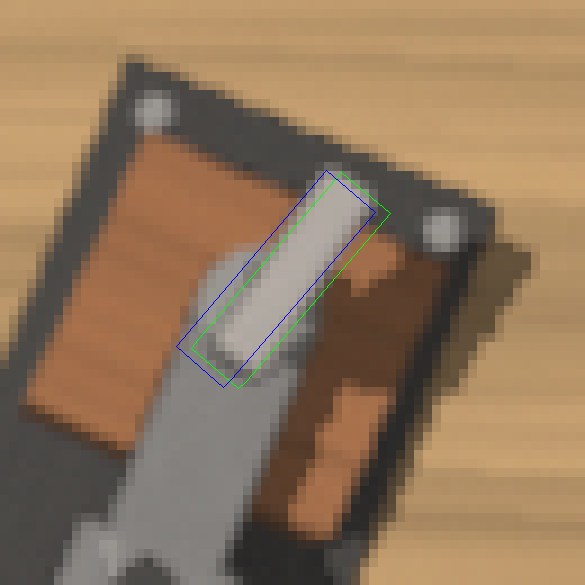

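View pics/ov2.png

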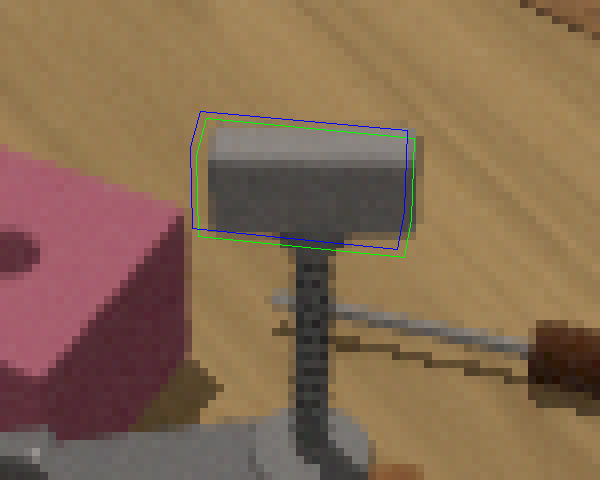

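Run:
```python
from h import *
from scipy.optimize import minimize
ct=env.read_camera('top'); cs=env.read_camera('side')
# masks
def comp(fr,x0,x1,y0,y1,lo,hi,sd):
    g=fr[y0:y1,x0:x1].astype(int); return g
g=cs['frame'].astype(int); sat=g.max(2)-g.min(2); ms=np.zeros(g.shape[:2],bool)
ms[178:195,238:270]=(sat<22)[178:195,238:270]
g=ct['frame'].astype(int); sat=g.max(2)-g.min(2); b=g.mean(2)
mt=np.zeros(ms.shape,bool); sub=(slice(195,226),slice(280,306)); mt[sub]=((sat<30)&(b>138))[sub]
n,l,st,_=cv2.connectedComponentsWithStats(mt.astype(np.uint8)); mt=l==1+np.argmax(st[1:,4])
print(ms.sum(),mt.sum())
np.set_printoptions(linewidth=250)
print(b[196:224,281:304].astype(int))
for y in range(176,198): print(''.join('#' if ms[y,x] else '.' for x in range(236,272)))
```

```text
338 166
[[ 85  72  69  71  71  70  70  70  70  69  70  69  71  71  71  71  71  99 126 132 140 151 154]
 [106  91  82  72  68  71  70  71  70  70  71  71  72  71  69  70  72  72  74  75  99 127 142]
 [113 113 105  91  83  73  63  69  70  70  71  71  71  72  78 101  96  76  68  69  70  71 102]
 [114 114 114 113 105  91  82  76  73  71  71  71  71  72 110 147 143 117  88  70  71  71  71]
 [114 114 114 114 113 112 111 101  94  87  73  64  68  97 147 168 169 161 133 101  79  71  72]
 [116 115 113 114 113 113 114 113 113 105  91  75  78 131 163 170 169 171 164 142 100  71  71]
 [118 117 117 115 114 114 113 113 114 113 113 100 116 152 168 170 169 168 166 153 107  72  70]
 [119 118 118 117 116 116 114 114 114 114 111 110 146 167 169 169 168 168 161 131  88  69  70]
 [117 118 119 118 118 117 117 115 113 113 108 131 160 169 170 170 168 166 143  95  69  69  71]
 [116 117 118 117 117 119 119 118 116 109 123 151 167 170 169 169 167 154 124  93  82  72  68]
 [114 116 117 118 117 117 117 119 121 115 144 167 170 170 170 168 160 135 113 110 106  93  83]
 [111 111 114 115 120 130 134 131 126 135 158 1
[... 1682 characters left out ...]
..................................
....................................
......#########################.....
......#########################.....
......#########################.....
.....##########################.....
.....##########################.....
.....##########################.....
.....##########################.....
.....##########################.....
......#########################.....
......#########################.....
......#########################.....
......#########################.....
......#########################.....
..............########..............
....................................
....................................
....................................
```

Run:
```python
from h import *
from scipy.optimize import minimize
ct=env.read_camera('top'); cs=env.read_camera('side')
g=cs['frame'].astype(int); sat=g.max(2)-g.min(2); ms=np.zeros(g.shape[:2],float)
ms[178:194,238:270]=(sat<22)[178:194,238:270]
b=ct['frame'].astype(float).mean(2)
mt=np.zeros(ms.shape); mt[197:222,284:303]=np.clip((b[197:222,284:303]-125)/43,0,1)
n,l,st,_=cv2.connectedComponentsWithStats((mt>.3).astype(np.uint8)); mt*= l==1+np.argmax(st[1:,4])
S=8
def ren(r,P,x0,y0,w,h):
    u=(proj(r,P)+.5-[x0,y0])*S; im=np.zeros((h*S,w*S),np.uint8)
    cv2.fillConvexPoly(im,cv2.convexHull((u*16).round().astype(np.int32)),1,shift=4)
    return im.reshape(h,S,w,S).mean((1,3))
def top(p):
    B=box((p[0],p[1],p[2]),p[3]); B=B[B[:,2]>p[2]]
    return ((ren(ct,B,275,190,40,40)-mt[190:230,275:315])**2).sum()
def side(p): return ((ren(cs,box(p[:3],p[3]),230,170,50,35)-ms[170:205,230:280])**2).sum()
for name,f in (('top',lambda q:top([q[0]/1e3,q[1]/1e3,.243,q[2]])),('side',lambda q:side([q[0]/1e3,q[1]/1e3,.243,q[2]])),('both',lambda q:top([q[0]/1e3,q[1]/1e3,.243,q[2]])+side([q[0]/1e3,q[1]/1e3,.243,q[2]]))):
    best=min((minimize(f,[535,-89,y],method='Nelder-Mead',options=dict(initial_simplex=[[535,-89,y],[540,-89,y],[535,-84,y],[535,-89,y+.15]])) for y in(-.55,-.65,-.75)),key=lambda o:o.fun)
    print(name,best.x.round(3),np.degrees(best.x[2]).round(1),round(best.fun,1))
# gauge yaw via base plate corner bolts in top
ys=[(236,150),(354,200),(164,332),(282,380)]
uv=np.array(ys)/3.6+[int(proj(ct,[[.535,-.0895,.243]])[0,0])-80,int(proj(ct,[[.535,-.0895,.243]])[0,1])-60]-.5
P=toplane(ct,uv,.013);print(P.round(4))
```

```text
top [536.913 -88.968  -0.635] -36.4 36.9
side [537.34  -88.475  -0.553] -31.7 43.6
both [537.605 -88.666  -0.557] -31.9 82.1
[[ 0.6141 -0.0647  0.013 ]
 [ 0.5741 -0.1598  0.013 ]
 [ 0.4677 -0.0077  0.013 ]
 [ 0.4307 -0.1013  0.013 ]]
```

Both views agree on the handle centre at about (0.537, -0.089), with its yaw near -34°. I'll raise the tool and go over there. The jaw axis then has to be at +56°, which is a turn of +133°.

Request:
{"fn": "step_arm", "kwargs": {
  "steps": [
    [[10,20,30,0,0,0.09,85],[25,45,60,0,0,0.18,85],[45,75,90,0,0,0.28,85],[60,105,110,0,0,0.37,85],[75,130,110,0,0,0.46,85]]
  ]
}}

```text
t: 2.67
tool_pos: [0.2428, -0.5765, 0.3638]
orientation: [0.005, 0.94, 0.341, 0.001]
force: [1.3, -0.5, 0.1]
gripper_width: 0.0852
```

Request:
{"fn": "step_arm", "kwargs": {
  "steps": [
    [[15,25,0,0,0,0.09,85],[30,50,0,0,0,0.18,85],[45,75,0,0,0,0.28,85],[60,100,0,0,0,0.37,85],[75,125,0,0,0,0.46,85]]
  ]
}}

```text
t: 3.08
tool_pos: [0.3183, -0.4502, 0.3642]
orientation: [0.005, 0.837, 0.548, 0.002]
force: [0.9, -0.5, 0.3]
gripper_width: 0.085
```

Request:
{"fn": "step_arm", "kwargs": {
  "steps": [
    [[15,25,0,0,0,0.09,85],[30,50,0,0,0,0.18,85],[45,75,0,0,0,0.28,85],[60,100,0,0,0,0.37,85],[75,125,0,0,0,0.46,85]]
  ]
}}

```text
t: 3.5
tool_pos: [0.3937, -0.3239, 0.3645]
orientation: [0.005, 0.688, 0.726, 0.003]
force: [0.1, 0.5, 1.0]
gripper_width: 0.085
```

Request:
{"fn": "step_arm", "kwargs": {
  "steps": [
    [[15,25,0,0,0,0.09,85],[30,50,0,0,0,0.18,85],[45,75,0,0,0,0.28,85],[60,100,0,0,0,0.37,85],[75,125,0,0,0,0.46,85]]
  ]
}}

```text
t: 3.92
tool_pos: [0.4692, -0.1977, 0.3648]
orientation: [0.004, 0.503, 0.864, 0.003]
force: [0.6, -0.5, -0.8]
gripper_width: 0.085
```

```bash
cat >> h.py <<'E'
def st():
    from scipy.spatial.transform import Rotation as R
    s=env.state(); q=s['orientation']; M=R.from_quat([q[1],q[2],q[3],q[0]]).as_matrix()
    print('t',round(s['t'],2),'pos',np.round(s['tool_pos']*1000,2),'yyaw',round(np.degrees(np.arctan2(M[1,1],M[0,1])),2),'zax',M[:,2].round(4),'F',s['force'].round(2),'T',s['torque'].round(3),'w',round(s['gripper_width']*1000,2),'q',s['joint_positions'].round(2))
    return s,M
E
python3 -c "from h import *;st()"
```

```text
t 3.92 pos [ 469.2  -197.73  364.76] yyaw 29.62 zax [ 0.0107  0.0016 -0.9999] F [ 0.57 -0.48 -0.81] T [-0.006 -0.019 -0.049] w 85.01 q [ 0.77  0.22 -0.55  1.94  0.13  1.01  0.69]
```

Request:
{"fn": "step_arm", "kwargs": {
  "steps": [
    [[15,25,0,0,0,0.09,85],[30,50,0,0,0,0.18,85],[45,75,0,0,0,0.28,85],[60,100,0,0,0,0.37,85],[68,109,0,0,0,0.46,85]]
  ]
}}

```text
t: 4.33
tool_pos: [0.5387, -0.0839, 0.3655]
orientation: [0.004, 0.288, 0.958, 0.006]
force: [-0.2, 0.9, 0.2]
gripper_width: 0.0852
```

Request:
{"fn": "step_arm", "kwargs": {
  "steps": [
    [[0,0,-15,0,0.01,0,85],[0,0,-30,0,0.01,0,85],[0,0,-45,0,0.01,0,85],[0,0,-55,0,0.01,0,85]]
  ]
}}

```text
t: 4.67
tool_pos: [0.5371, -0.0851, 0.308]
orientation: [-0.002, 0.289, 0.957, 0.003]
force: [-0.8, 0.0, -1.2]
gripper_width: 0.085
```

Run:
```python
from h import *
st()
r=cam('side');cv2.imwrite('pics/s2.png',cv2.resize(r['frame'][100:300,140:360],None,fx=2.8,fy=2.8))
r=cam('top');cv2.imwrite('pics/t2.png',cv2.resize(r['frame'][150:280,220:370],None,fx=4,fy=4))
```

```text
t 4.67 pos [537.11 -85.08 307.99] yyaw 56.36 zax [-0.0026  0.0081 -1.    ] F [-0.82  0.01 -1.21] T [-0.017 -0.014  0.031] w 85.02 q [ 0.59  0.36 -0.66  1.93  0.26  0.94  0.79]
```

View pics/s2.png

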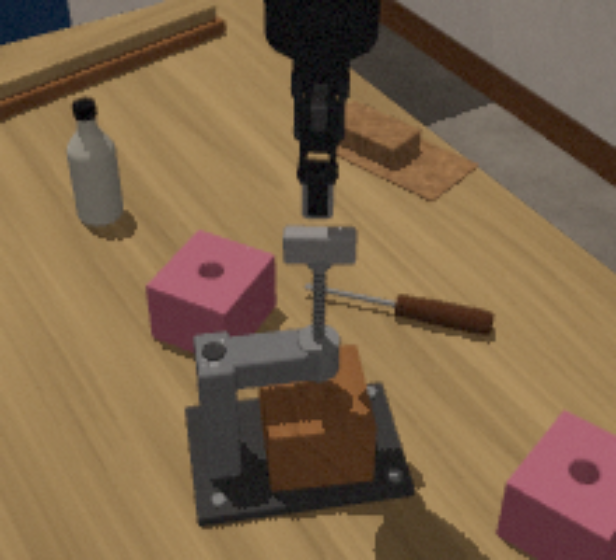

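View pics/t2.png

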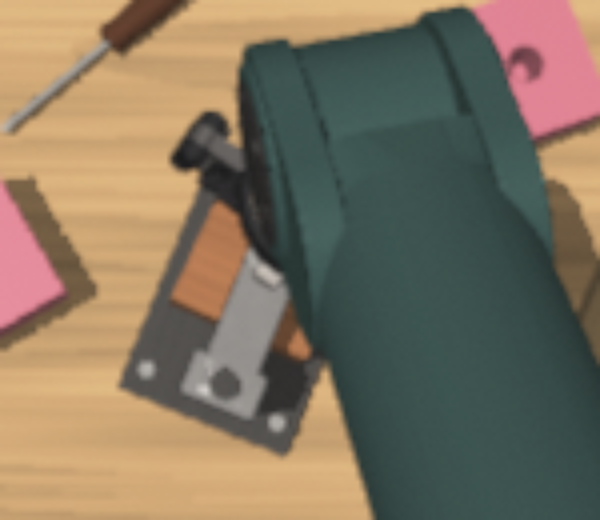

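Request:
{"fn": "step_arm", "kwargs": {
  "steps": [
    [[0,-4,-15,-0.008,-0.003,0,85],[0,-4,-30,-0.008,-0.003,0,85],[0,-4,-45,-0.008,-0.003,0,85],[0,-4,-58,-0.008,-0.003,0,85],[0,-4,-61,-0.008,-0.003,0,85]]
  ]
}}

```text
t: 5.18
tool_pos: [0.5354, -0.0898, 0.2454]
orientation: [-0.002, 0.29, 0.957, -0.0]
force: [-1.5, -0.1, 0.3]
gripper_width: 0.085
```

Run:
```python
from h import *
st()
r=cam('side');cv2.imwrite('pics/s3.png',cv2.resize(r['frame'][140:240,190:320],None,fx=5,fy=5))
```

```text
t 5.18 pos [535.43 -89.84 245.38] yyaw 56.3 zax [-4.4e-03  6.0e-04 -1.0e+00] F [-1.53 -0.05  0.33] T [-0.008  0.023  0.003] w 85.05 q [ 0.55  0.43 -0.62  2.    0.34  0.82  0.72]
```

View pics/s3.png

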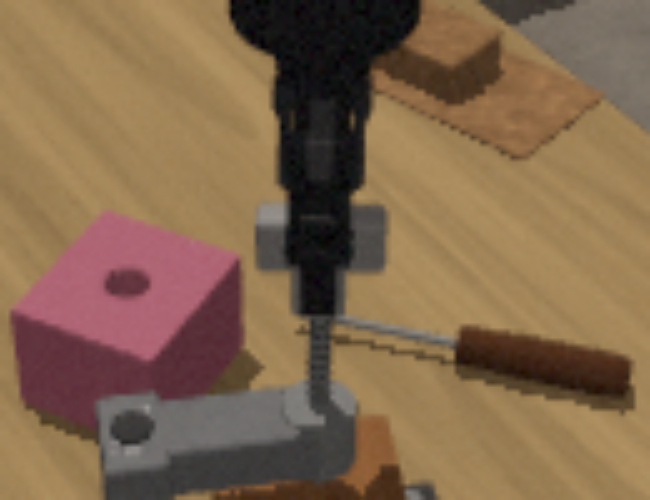

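Request:
{"fn": "step_arm", "kwargs": {
  "steps": [
    [[1.5,0.8,0,0,-0.004,0,85],[1.5,0.8,0,0,-0.004,0,40],[1.5,0.8,0,0,-0.004,0,24],[1.5,0.8,0,0,-0.004,0,22],[1.5,0.8,0,0,-0.004,0,22]]
  ],
  "force": 40
}}

```text
t: 5.65
tool_pos: [0.5376, -0.0889, 0.2464]
orientation: [0.001, 0.29, 0.957, 0.0]
force: [0.0, 0.1, -0.3]
gripper_width: 0.0384
```

```bash
python3 -c "from h import *;st()"
```

```text
t 5.65 pos [537.58 -88.92 246.41] yyaw 56.31 zax [ 1.3e-03  3.0e-04 -1.0e+00] F [ 0.   0.1 -0.3] T [ 0.061 -0.012 -0.01 ] w 38.36 q [ 0.55  0.43 -0.62  2.    0.34  0.82  0.72]
```

Request:
{"fn": "step_arm", "kwargs": {
  "steps": [
    [[0,0,-1,0,0,0,22],[0,0,-1,0,0,0,20],[0,0,-1,0,0,0,18],[0,0,-1,0,0,0,16],[0,0,-1,0,0,0,14]]
  ],
  "force": 40
}}

```text
t: 6.07
tool_pos: [0.5376, -0.0892, 0.2457]
orientation: [0.001, 0.29, 0.957, 0.0]
force: [-1.0, -1.5, 4.0]
gripper_width: 0.0173
```

```bash
python3 -c "from h import *;st()"
```

```text
t 6.07 pos [537.59 -89.18 245.68] yyaw 56.3 zax [ 1.3e-03 -2.0e-04 -1.0e+00] F [-1.01 -1.5   3.96] T [-0.215  0.172  0.007] w 17.28 q [ 0.55  0.43 -0.62  2.    0.34  0.81  0.72]
```

Request:
{"fn": "step_arm", "kwargs": {
  "steps": [
    [[0,0,0,0,0,0,10],[0,0,0,0,0,0,8],[0,0,0,0,0,0,5]]
  ],
  "force": 50
}}

```text
t: 6.32
tool_pos: [0.5376, -0.0892, 0.2458]
orientation: [0.001, 0.29, 0.957, 0.0]
force: [-0.6, -1.1, 2.8]
gripper_width: 0.0162
```

```bash
python3 -c "from h import *;st()"
```

```text
t 6.32 pos [537.58 -89.17 245.79] yyaw 56.3 zax [ 1.2e-03 -3.0e-04 -1.0e+00] F [-0.55 -1.09  2.81] T [-0.053  0.218 -0.059] w 16.2 q [ 0.55  0.43 -0.62  2.    0.34  0.81  0.72]
```

Request:
{"fn": "step_arm", "kwargs": {
  "steps": [
    [[0,0,-4,0,0,0,5],[0,0,-8,0,0,0,5],[0,0,-12,0,0,0,5],[0,0,-16,0,0,0,5],[0,0,-20,0,0,0,5]]
  ]
}}

```text
t: 6.73
tool_pos: [0.5376, -0.0892, 0.2253]
orientation: [0.001, 0.29, 0.957, 0.0]
force: [-1.0, -1.8, 3.6]
gripper_width: 0.0166
```

```bash
python3 -c "from h import *;st()"
```

```text
t 6.73 pos [537.63 -89.17 225.26] yyaw 56.3 zax [ 1.2e-03 -1.0e-04 -1.0e+00] F [-1.04 -1.84  3.61] T [-0.132  0.208  0.023] w 16.59 q [ 0.53  0.45 -0.6   2.02  0.37  0.77  0.7 ]
```

Request:
{"fn": "step_arm", "kwargs": {
  "steps": [
    [[0,0,-1.2,0,0,0,5],[0,0,-2.4,0,0,0,5],[0,0,-3.6,0,0,0,5],[0,0,-4.8,0,0,0,5]]
  ]
}}

```text
t: 7.07
tool_pos: [0.5376, -0.0892, 0.2204]
orientation: [0.001, 0.29, 0.957, 0.0]
force: [-1.0, -0.2, 3.3]
gripper_width: 0.0161
```

Request:
{"fn": "step_arm", "kwargs": {
  "steps": [
    [[0,0,-0.6,0,0,0,5],[0,0,-1.2,0,0,0,5],[0,0,-1.7,0,0,0,5]]
  ]
}}

```text
t: 7.32
tool_pos: [0.5376, -0.0892, 0.2187]
orientation: [0.001, 0.29, 0.957, 0.0]
force: [-2.0, -0.4, 4.5]
gripper_width: 0.0161
```

Request:
{"fn": "step_arm", "kwargs": {
  "steps": [
    [[0,0,-0.5,0,0,0,5],[0,0,-1.0,0,0,0,5],[0,0,-1.5,0,0,0,5]]
  ]
}}

```text
t: 7.57
tool_pos: [0.5376, -0.0892, 0.2172]
orientation: [0.001, 0.29, 0.957, 0.0]
force: [-0.9, -1.4, 3.3]
gripper_width: 0.0163
```

Request:
{"fn": "step_arm", "kwargs": {
  "steps": [
    [[0,0,-0.5,0,0,0,5],[0,0,-1.0,0,0,0,5],[0,0,-1.5,0,0,0,5]]
  ]
}}

```text
t: 7.82
tool_pos: [0.5376, -0.0892, 0.2157]
orientation: [0.001, 0.29, 0.957, 0.0]
force: [-0.5, -0.0, 4.0]
gripper_width: 0.0163
```

Request:
{"fn": "step_arm", "kwargs": {
  "steps": [
    [[0,0,-0.5,0,0,0,5],[0,0,-1.0,0,0,0,5],[0,0,-1.5,0,0,0,5]]
  ]
}}

```text
t: 8.07
tool_pos: [0.5376, -0.0892, 0.2141]
orientation: [0.001, 0.29, 0.957, 0.0]
force: [-1.1, -0.9, 3.3]
gripper_width: 0.0165
```

Request:
{"fn": "step_arm", "kwargs": {
  "steps": [
    [[0,0,-0.5,0,0,0,5],[0,0,-1.0,0,0,0,5],[0,0,-1.5,0,0,0,5]]
  ]
}}

```text
t: 8.32
tool_pos: [0.5376, -0.0891, 0.2126]
orientation: [0.001, 0.29, 0.957, 0.0]
force: [-0.6, 0.2, 2.6]
gripper_width: 0.0161
```

Request:
{"fn": "step_arm", "kwargs": {
  "steps": [
    [[0,0,-0.5,0,0,0,5],[0,0,-1.0,0,0,0,5],[0,0,-1.5,0,0,0,5]]
  ]
}}

```text
t: 8.57
tool_pos: [0.5376, -0.0892, 0.211]
orientation: [0.001, 0.29, 0.957, 0.0]
force: [-1.8, -0.6, 3.6]
gripper_width: 0.0161
```

Request:
{"fn": "step_arm", "kwargs": {
  "steps": [
    [[0,0,-0.5,0,0,0,5],[0,0,-1.0,0,0,0,5],[0,0,-1.5,0,0,0,5]]
  ]
}}

```text
t: 8.82
tool_pos: [0.5376, -0.0892, 0.2094]
orientation: [0.001, 0.29, 0.957, 0.0]
force: [-1.3, -0.2, 3.4]
gripper_width: 0.0165
```

Request:
{"fn": "step_arm", "kwargs": {
  "steps": [
    [[0,0,-0.5,0,0,0,5],[0,0,-1.0,0,0,0,5],[0,0,-1.5,0,0,0,5]]
  ]
}}

```text
t: 9.07
tool_pos: [0.5376, -0.0892, 0.2079]
orientation: [0.001, 0.29, 0.957, 0.0]
force: [-1.2, -1.0, 3.7]
gripper_width: 0.0163
```

Request:
{"fn": "step_arm", "kwargs": {
  "steps": [
    [[0,0,-0.5,0,0,0,5],[0,0,-1.0,0,0,0,5],[0,0,-1.5,0,0,0,5]]
  ]
}}

```text
t: 9.32
tool_pos: [0.5376, -0.0892, 0.2064]
orientation: [0.001, 0.29, 0.957, 0.0]
force: [-1.8, -0.7, 4.1]
gripper_width: 0.0165
```

Request:
{"fn": "step_arm", "kwargs": {
  "steps": [
    [[0,0,-0.5,0,0,0,5],[0,0,-1.0,0,0,0,5],[0,0,-1.5,0,0,0,5]]
  ]
}}

```text
t: 9.57
tool_pos: [0.5376, -0.0892, 0.2048]
orientation: [0.001, 0.29, 0.957, 0.0]
force: [-1.5, -0.1, 3.1]
gripper_width: 0.0165
```

Request:
{"fn": "step_arm", "kwargs": {
  "steps": [
    [[0,0,-0.5,0,0,0,5],[0,0,-1.0,0,0,0,5],[0,0,-1.5,0,0,0,5]]
  ]
}}

```text
t: 9.82
tool_pos: [0.5376, -0.0891, 0.2033]
orientation: [0.001, 0.29, 0.957, 0.0]
force: [-0.8, -0.8, 5.0]
gripper_width: 0.0163
```

Request:
{"fn": "step_arm", "kwargs": {
  "steps": [
    [[0,0,-0.4,0,0,0,5],[0,0,-0.4,0,0,0,5]]
  ]
}}

```text
t: 9.98
tool_pos: [0.5376, -0.0892, 0.2027]
orientation: [0.001, 0.29, 0.957, 0.0]
force: [-1.1, -1.4, 2.2]
gripper_width: 0.0164
```

Request:
{"fn": "step_arm", "kwargs": {
  "steps": [
    [[0,0,-0.5,0,0,0,5],[0,0,-1.0,0,0,0,5],[0,0,-1.5,0,0,0,5]]
  ]
}}

```text
t: 10.23
tool_pos: [0.5376, -0.0892, 0.2012]
orientation: [0.001, 0.29, 0.957, 0.0]
force: [-0.7, -0.6, 2.9]
gripper_width: 0.0163
```

Request:
{"fn": "step_arm", "kwargs": {
  "steps": [
    [[0,0,-0.5,0,0,0,5],[0,0,-1.0,0,0,0,5],[0,0,-1.5,0,0,0,5]]
  ]
}}

```text
t: 10.48
tool_pos: [0.5376, -0.0892, 0.1997]
orientation: [0.001, 0.29, 0.957, 0.0]
force: [-1.9, -0.8, 4.3]
gripper_width: 0.0161
```

Run:
```python
from h import *
st()
r=cam('side');cv2.imwrite('pics/s4.png',cv2.resize(r['frame'][140:240,190:320],None,fx=5,fy=5))
```

```text
t 10.48 pos [537.59 -89.2  199.66] yyaw 56.29 zax [ 1.2e-03 -3.0e-04 -1.0e+00] F [-1.94 -0.76  4.32] T [-0.106  0.245  0.015] w 16.11 q [ 0.51  0.49 -0.58  2.04  0.4   0.72  0.66]
```

View pics/s4.png

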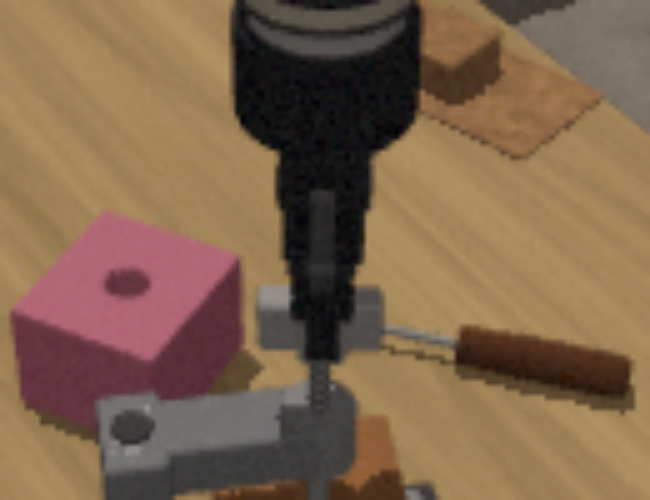

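The bar, at crop (320,318), has sunk along with the gripper, so I'll keep lowering it.

Request:
{"fn": "step_arm", "kwargs": {
  "steps": [
    [[0,0,-0.5,0,0,0,5],[0,0,-1.0,0,0,0,5],[0,0,-1.5,0,0,0,5]]
  ]
}}

```text
t: 10.78
tool_pos: [0.5376, -0.0892, 0.1981]
orientation: [0.001, 0.29, 0.957, 0.0]
force: [-1.5, -2.3, 3.7]
gripper_width: 0.0163
```

Request:
{"fn": "step_arm", "kwargs": {
  "steps": [
    [[0,0,-0.5,0,0,0,5],[0,0,-1.0,0,0,0,5],[0,0,-1.5,0,0,0,5]]
  ]
}}

```text
t: 11.03
tool_pos: [0.5376, -0.0892, 0.1965]
orientation: [0.001, 0.29, 0.957, 0.0]
force: [-1.2, -0.4, 4.3]
gripper_width: 0.0163
```

Request:
{"fn": "step_arm", "kwargs": {
  "steps": [
    [[0,0,-0.5,0,0,0,5],[0,0,-1.0,0,0,0,5],[0,0,-1.5,0,0,0,5]]
  ]
}}

```text
t: 11.28
tool_pos: [0.5376, -0.0892, 0.1949]
orientation: [0.001, 0.29, 0.957, 0.0]
force: [-1.3, -0.2, 3.9]
gripper_width: 0.0162
```

Request:
{"fn": "step_arm", "kwargs": {
  "steps": [
    [[0,0,-0.5,0,0,0,5],[0,0,-1.0,0,0,0,5],[0,0,-1.5,0,0,0,5]]
  ]
}}

```text
t: 11.53
tool_pos: [0.5376, -0.0892, 0.1938]
orientation: [0.001, 0.29, 0.957, -0.0]
force: [-1.6, -1.5, 7.8]
gripper_width: 0.0165
```

Contact: Fz rose to 7.8 N from about 3.5 N, and the tool fell short of its target. I'll hold and read again.

Request:
{"fn": "step_arm", "kwargs": {
  "steps": [
    [[0,0,0,0,0,0,5],[0,0,0,0,0,0,5]]
  ]
}}

```text
t: 11.7
tool_pos: [0.5376, -0.0892, 0.1943]
orientation: [0.001, 0.29, 0.957, -0.0]
force: [-1.9, -0.8, 7.6]
gripper_width: 0.0163
```

Run:
```python
from h import *
st(); cam('side'); st(); cam('side'); st()
```

```text
t 11.7 pos [537.65 -89.18 194.25] yyaw 56.29 zax [ 0.0011 -0.001  -1.    ] F [-1.89 -0.79  7.61] T [-0.161  0.416  0.011] w 16.26 q [ 0.51  0.5  -0.58  2.04  0.41  0.71  0.66]
t 11.75 pos [537.63 -89.18 194.22] yyaw 56.29 zax [ 0.001 -0.001 -1.   ] F [-2.63 -0.35  7.26] T [-0.154  0.458  0.039] w 16.24 q [ 0.51  0.5  -0.58  2.04  0.41  0.71  0.66]
t 11.8 pos [537.65 -89.16 194.23] yyaw 56.3 zax [ 0.0011 -0.001  -1.    ] F [-2.78 -0.42  6.35] T [-0.138  0.474  0.059] w 16.42 q [ 0.51  0.5  -0.58  2.04  0.41  0.71  0.66]
```

Request:
{"fn": "step_arm", "kwargs": {
  "steps": [
    [[0,0,-0.5,0,0,0,5],[0,0,-0.8,0,0,0,5],[0,0,-0.8,0,0,0,5],[0,0,-0.8,0,0,0,5]]
  ]
}}

```text
t: 12.13
tool_pos: [0.5376, -0.0891, 0.1939]
orientation: [0.001, 0.29, 0.957, -0.001]
force: [-2.5, -1.1, 7.0]
gripper_width: 0.0164
```

Run:
```python
from h import *
st(); cam('side'); st()
```

```text
t 12.13 pos [537.64 -89.13 193.91] yyaw 56.3 zax [ 0.001  -0.0014 -1.    ] F [-2.45 -1.05  6.97] T [-0.093  0.445 -0.016] w 16.38 q [ 0.51  0.5  -0.57  2.04  0.41  0.71  0.66]
t 12.18 pos [537.65 -89.17 193.92] yyaw 56.29 zax [ 0.0011 -0.0014 -1.    ] F [-2.07 -1.1   7.85] T [-0.136  0.43  -0.021] w 16.47 q [ 0.51  0.5  -0.57  2.04  0.41  0.71  0.66]
```

Request:
{"fn": "step_arm", "kwargs": {
  "steps": [
    [[0,0,-0.7,0,0,-0.03,5],[0,0,-0.7,0,0,-0.08,5],[0,0,-0.7,0,0,-0.13,5],[0,0,-0.7,0,0,-0.18,5],[0,0,-0.7,0,0,-0.2,5]]
  ]
}}

```text
t: 12.6
tool_pos: [0.5375, -0.0893, 0.1938]
orientation: [0.001, 0.384, 0.923, -0.001]
force: [-3.2, -1.3, 7.1]
gripper_width: 0.0168
```

```bash
python3 -c "from h import *;st()"
```

```text
t 12.6 pos [537.49 -89.33 193.76] yyaw 44.79 zax [ 4.0e-04 -2.7e-03 -1.0e+00] F [-3.21 -1.29  7.1 ] T [-0.292  0.586  0.16 ] w 16.79 q [ 0.47  0.49 -0.52  2.05  0.37  0.7   0.49]
```

Request:
{"fn": "step_arm", "kwargs": {
  "steps": [
    [[0,0,-0.8,0.002,0,-0.05,5],[0,0,-0.8,0.002,0,-0.11,5],[0,0,-0.8,0.002,0,-0.17,5],[0,0,-0.8,0.002,0,-0.23,5],[0,0,-0.8,0.002,0,-0.25,5]]
  ],
  "force": 70
}}

```text
t: 13.02
tool_pos: [0.5372, -0.0896, 0.1937]
orientation: [0.0, 0.497, 0.868, -0.001]
force: [-3.2, 0.1, 9.1]
gripper_width: 0.0158
```

```bash
python3 -c "from h import *;st()"
```

```text
t 13.02 pos [537.25 -89.55 193.66] yyaw 30.4 zax [-5.0e-04 -2.2e-03 -1.0e+00] F [-3.19  0.11  9.09] T [-0.259  0.705  0.238] w 15.82 q [ 0.42  0.47 -0.45  2.05  0.32  0.69  0.29]
```

Request:
{"fn": "step_arm", "kwargs": {
  "steps": [
    [[0.3,0.3,-0.7,0.002,0,-0.05,5],[0.3,0.3,-0.7,0.002,0,-0.11,5],[0.3,0.3,-0.7,0.002,0,-0.17,5],[0.3,0.3,-0.7,0.002,0,-0.23,5],[0.3,0.3,-0.7,0.002,0,-0.28,5]]
  ]
}}

```text
t: 13.43
tool_pos: [0.5369, -0.0897, 0.1936]
orientation: [-0.0, 0.614, 0.789, -0.001]
force: [-3.8, -1.9, 9.0]
gripper_width: 0.0154
```

```bash
python3 -c "from h import *;st()"
```

```text
t 13.43 pos [536.93 -89.74 193.61] yyaw 14.26 zax [-0.0021 -0.0015 -1.    ] F [-3.84 -1.87  8.99] T [-0.272  0.813  0.246] w 15.41 q [ 0.36  0.46 -0.38  2.05  0.27  0.68  0.06]
```

Request:
{"fn": "step_arm", "kwargs": {
  "steps": [
    [[0.3,0.3,-0.6,0.002,-0.002,-0.05,5],[0.3,0.3,-0.6,0.002,-0.002,-0.11,5],[0.3,0.3,-0.6,0.002,-0.002,-0.17,5],[0.3,0.3,-0.6,0.002,-0.002,-0.23,5],[0.3,0.3,-0.6,0.002,-0.002,-0.28,5]]
  ]
}}

```text
t: 13.85
tool_pos: [0.5365, -0.0899, 0.1936]
orientation: [-0.0, 0.719, 0.695, -0.001]
force: [-2.7, -1.9, 10.0]
gripper_width: 0.0156
```

```bash
python3 -c "from h import *;st()"
```

```text
t 13.85 pos [536.51 -89.87 193.58] yyaw -1.87 zax [-1.6e-03 -5.0e-04 -1.0e+00] F [-2.7  -1.91 10.02] T [-0.24   0.824  0.239] w 15.57 q [ 0.31  0.45 -0.3   2.05  0.21  0.66 -0.16]
```

Request:
{"fn": "step_arm", "kwargs": {
  "steps": [
    [[0.3,0.2,-0.4,0,-0.002,-0.05,5],[0.3,0.2,-0.4,0,-0.002,-0.1,5],[0.3,0.2,-0.4,0,-0.002,-0.15,5],[0.3,0.2,-0.4,0,-0.002,-0.2,5],[0.3,0.2,-0.4,0,-0.002,-0.2,5]]
  ]
}}

```text
t: 14.27
tool_pos: [0.5363, -0.0898, 0.1936]
orientation: [0.001, 0.782, 0.623, -0.001]
force: [-3.3, -2.4, 8.4]
gripper_width: 0.0151
```

```bash
python3 -c "from h import *;st()"
```

```text
t 14.27 pos [536.26 -89.77 193.63] yyaw -12.88 zax [-8.0e-04 -3.2e-03 -1.0e+00] F [-3.32 -2.45  8.44] T [-0.378  0.744  1.353] w 15.11 q [ 0.27  0.45 -0.24  2.06  0.18  0.66 -0.32]
```

Request:
{"fn": "step_arm", "kwargs": {
  "steps": [
    [[0,0,0,0,0,0,5],[0,0,0,0,0,0,5]]
  ]
}}

```text
t: 14.43
tool_pos: [0.5362, -0.0898, 0.1937]
orientation: [0.002, 0.78, 0.626, -0.002]
force: [-2.0, -1.1, 4.1]
gripper_width: 0.0153
```

Run:
```python
from h import *
st()
r=cam('side');cv2.imwrite('pics/s5.png',cv2.resize(r['frame'][150:250,190:320],None,fx=5,fy=5))
```

```text
t 14.43 pos [536.25 -89.75 193.73] yyaw -12.47 zax [-7.0e-04 -5.1e-03 -1.0e+00] F [-1.99 -1.14  4.13] T [-0.356  0.371  1.351] w 15.27 q [ 0.26  0.45 -0.25  2.06  0.18  0.66 -0.32]
```

View pics/s5.png

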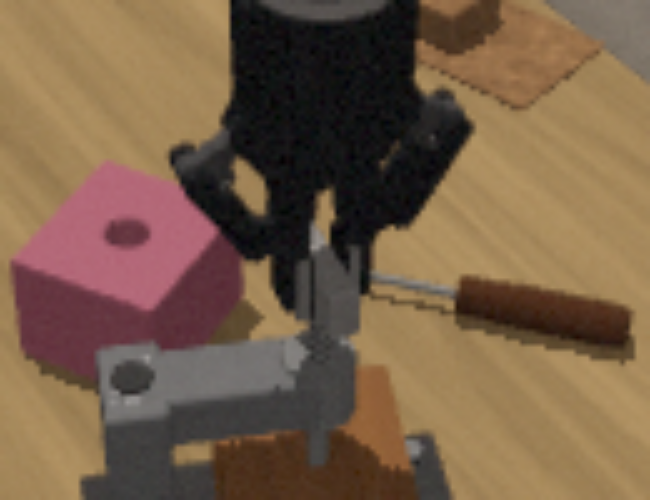

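Request:
{"fn": "step_arm", "kwargs": {
  "steps": [
    [[0,0,-0.3,0.004,0,-0.04,5],[0,0,-0.3,0.004,0,-0.06,5],[0,0,-0.3,0.004,0,-0.06,5]]
  ]
}}

```text
t: 14.73
tool_pos: [0.5362, -0.0897, 0.1937]
orientation: [0.001, 0.796, 0.606, -0.001]
force: [-1.6, -2.2, 7.2]
gripper_width: 0.0153
```

Run:
```python
from h import *
st()
```

```text
t 14.73 pos [536.22 -89.75 193.71] yyaw -15.44 zax [-0.0012 -0.0031 -1.    ] F [-1.56 -2.23  7.19] T [-0.421  0.52   2.344] w 15.34 q [ 0.26  0.45 -0.23  2.06  0.17  0.66 -0.36]
```

Tz rises from 1.35 to 2.34 N m for only 3° of turn, so the handle is against its stop. I'll unwind most of the torque and then open.

Request:
{"fn": "step_arm", "kwargs": {
  "steps": [
    [[0,0,0,0,0,0.04,5],[0,0,0,0,0,0.08,5],[0,0,0,0,0,0.08,5]]
  ]
}}

```text
t: 14.98
tool_pos: [0.5363, -0.0898, 0.1937]
orientation: [0.001, 0.771, 0.637, -0.001]
force: [-1.6, -1.7, 5.5]
gripper_width: 0.0156
```

Run:
```python
from h import *
st()
```

```text
t 14.98 pos [536.28 -89.79 193.74] yyaw -10.82 zax [-9.0e-04 -3.1e-03 -1.0e+00] F [-1.6  -1.71  5.47] T [-0.256  0.355  0.883] w 15.57 q [ 0.27  0.45 -0.25  2.06  0.19  0.66 -0.29]
```

Request:
{"fn": "step_arm", "kwargs": {
  "steps": [
    [[0,0,0,0,0,0,20],[0,0,0,0,0,0,30],[0,0,0,0,0,0,50],[0,0,0,0,0,0,70],[0,0,0,0,0,0,70]]
  ]
}}

```text
t: 15.4
tool_pos: [0.5363, -0.0897, 0.1935]
orientation: [0.001, 0.771, 0.637, -0.001]
force: [-0.3, -0.2, -0.4]
gripper_width: 0.0654
```

Run:
```python
from h import *
st()
```

```text
t 15.4 pos [536.28 -89.68 193.5 ] yyaw -10.9 zax [-0.001  -0.0026 -1.    ] F [-0.28 -0.22 -0.36] T [0.    0.001 0.014] w 65.41 q [ 0.27  0.45 -0.25  2.06  0.18  0.66 -0.29]
```

Request:
{"fn": "step_arm", "kwargs": {
  "steps": [
    [[0,0,8,0,0,0,70],[0,0,25,0,0,0,70],[0,0,50,0,0,0,70],[0,0,80,0,0,0,70],[0,0,110,0,0,0,70]]
  ]
}}

```text
t: 15.82
tool_pos: [0.5358, -0.0895, 0.3048]
orientation: [0.0, 0.771, 0.637, -0.001]
force: [0.0, -0.5, -0.4]
gripper_width: 0.0702
```

Request:
{"fn": "step_arm", "kwargs": {
  "steps": [
    [[-10,-25,5,0,0,0,70],[-20,-55,10,0,0,0,70],[-30,-90,10,0,0,0,70],[-40,-125,10,0,0,0,70],[-50,-150,10,0,0,0,70]]
  ]
}}

```text
t: 16.23
tool_pos: [0.4849, -0.2428, 0.3158]
orientation: [0.001, 0.772, 0.635, -0.001]
force: [-0.0, 0.4, 0.0]
gripper_width: 0.0699
```

Run:
```python
from h import *
st()
r=cam('side');cv2.imwrite('pics/s6.png',cv2.resize(r['frame'][150:300,150:350],None,fx=4,fy=4))
for n in('handle',): print([(d['centre'],d['conf']) for d in env.pinpoint(n,'side')])
print([(d['centre'],d['conf']) for d in env.pinpoint('work','side')])
r=cam('top');cv2.imwrite('pics/t6.png',cv2.resize(r['frame'][150:280,220:370],None,fx=4,fy=4))
print([(d['centre'],d['conf']) for d in env.pinpoint('handle','top')])
```

```text
t 16.23 pos [ 484.92 -242.8   315.8 ] yyaw -11.1 zax [-7.0e-04 -3.8e-03 -1.0e+00] F [-0.03  0.39  0.01] T [-0.037 -0.005  0.032] w 69.9 q [ 0.56  0.29 -0.23  1.94  0.09  0.92  0.1 ]
[]
[([0.5377, 0.112, 0.0042], 0.86), ([0.6776, -0.2713, 0.0003], 0.79), ([0.5351, -0.085, 0.0122], 0.71)]
[([0.5339, -0.0887, 0.1921], 0.76)]
```

View pics/s6.png

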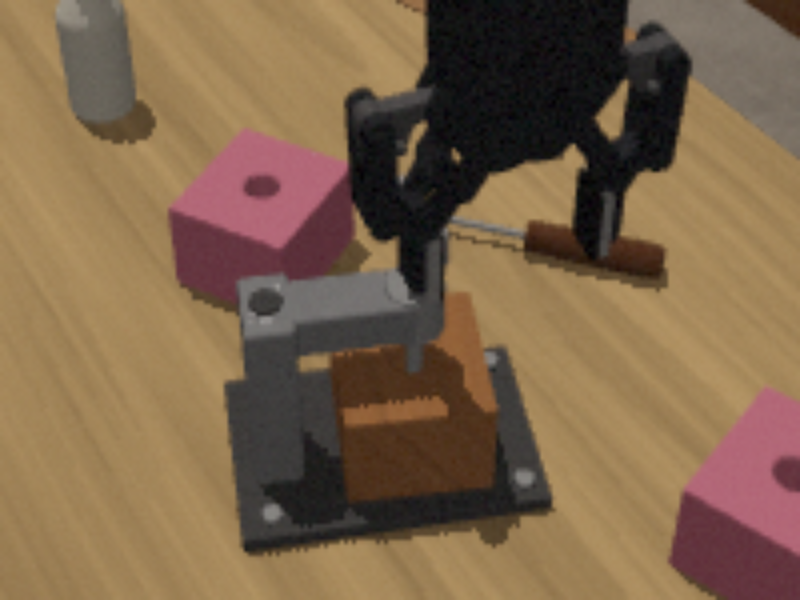

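View pics/t6.png

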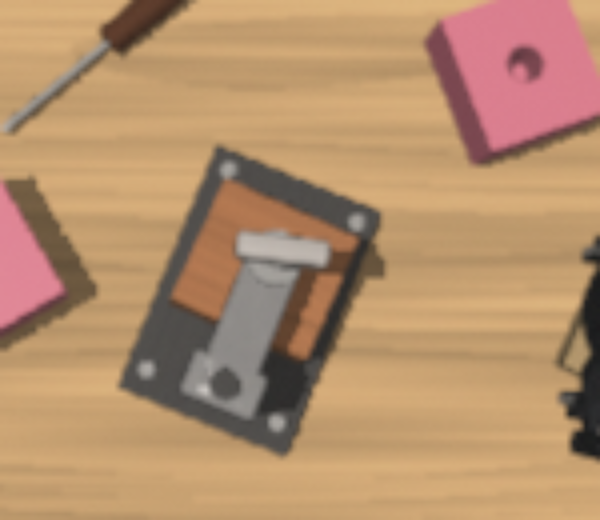

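Run:
```python
from h import *
r=cam('top'); b=r['frame'].astype(float).mean(2)
x0,y0=270,200; m=(b[y0:225,x0:310]>158).astype(np.uint8)
n,l,s,_=cv2.connectedComponentsWithStats(m); ys,xs=np.nonzero(l==1+np.argmax(s[1:,4]))
P=toplane(r,np.c_[xs+x0,ys+y0].astype(float),.205)[:,:2]
w,v=np.linalg.eigh(np.cov(P.T)); print('bar yaw',np.degrees(np.arctan2(v[1,1],v[0,1])),np.sqrt(12*w),P.mean(0))
# initial picture, same method
b=cv2.imread('pics/top0.png').astype(float).mean(2)
m=(b[195:224,281:304]>158).astype(np.uint8)
n,l,s,_=cv2.connectedComponentsWithStats(m); ys,xs=np.nonzero(l==1+np.argmax(s[1:,4]))
P=toplane(r,np.c_[xs+281,ys+195].astype(float),.257)[:,:2]
w,v=np.linalg.eigh(np.cov(P.T)); print('bar yaw0',np.degrees(np.arctan2(v[1,1],v[0,1])),np.sqrt(12*w))
```

```text
bar yaw 83.50749976016525 [0.01248503 0.0520411 ] [ 0.53668517 -0.08981127]
bar yaw0 146.6538655082575 [0.0108226  0.05104341]
```

Run:
```python
from h import *
print(env.hand_in()); st()
```

```text
the job is handed in; nothing more can be done
None
the job is handed in; nothing more can be done
```

I lowered the probe until it touched the bottom of the hole, turned the handle clockwise to its stop, let go and handed the job in. No verdict was reported.

- **Depth:** contact came after about 51.5 mm of travel, so the hole is about 39 mm deep. I held the tip there with roughly 4–6 N on the wood; this is the tool's vertical force less the pull of the spring, and the limit is 15 N.
- **Lock:** the handle turned at about 0.24 N m, then the torque climbed to 2.3 N m with almost no further turning, which is the stop.
- **After release:** force and moment on the tool were about zero. The top view put the handle at 192 mm, so the probe stayed down. The block was within the camera's few millimetres of where it started. The screwdriver and glue bottle looked untouched; I did not re-measure any of the bystanders.

**One disagreement:** the pictures show the bar turned only about 63° (1.10 rad), less than the 1.15 rad needed if it started at 0. Measured from the gauge's own axis it ends at about 75° (1.3 rad), which matches the stop. I took this to mean the handle started near 0.2 rad, but I could not confirm that directly.

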